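Shut up the test kiln and start the firing

ROBOT

A 7-joint arm with a two-finger parallel gripper is mounted at the origin on the work surface. World frame = base frame: x ahead of the robot, y to its left, z up, the work surface at z = 0. Lengths are in m, angles in rad, forces in N, time in s.
With the tool pointing down it reaches from about 0.4 to 0.85 m from the base axis. Payload 4.5 kg.
Tool frame: the origin (TCP) lies at the very end of the fingers, on their centre line; the grasp point (between the pads) lies 19 mm behind it (tcp_to_grasp is the z of the grasp point in the tool frame, in m); z points along the fingers, y is the line along which they close (so a half turn about z gives the same grasp; the last joint's range is limited). The gripper opens to 88 mm and grips with 3 to 60 N. Pads are 18 mm wide; open, the fingers measure 123 mm over their backs; the gripper's body (75 mm by 187 mm) begins 45 mm behind the grasp point.
Start: joints at [1.186, 0.689, -0.195, 1.565, 0.157, 0.902, -0.215], TCP at [0.254, -0.571, 0.239] pointing down, gripper open.
Joint ranges: [-3.01, 3.01], [-0.46, 2.08], [-1.47, 1.51], [0.13, 2.56], [-1, 4.14], [0.04, 2.09], [-2.66, 2.66]. Speed limits (rad/s): [2.57, 2.57, 3.14, 3.14, 3.14, 3.14, 3.14].

INTERFACE

Orientations are given as a unit quaternion [x, y, z, w].
In Python, from plant import * gives the robot as it stands. The module is installed in compiled form; this text tells all that it offers.
- The arm moves only by the shell command python3 -m jog 'ROWS' [OPENING] [FORCE]. ROWS is JSON, a list that holds one entry, the list of rows, each a list of 6 numbers: the shift along the tool's x, y, z in m, then the turn, a rotation vector about the tool's x, y, z in rad. In form: [[[dx, dy, dz, ax, ay, az], ...]]. A call has 1 to 12 rows; each row shifts and turns the commanded pose from where the row before left it, along the tool's axes as they then stand; what a row does not reach is not made up. A row lasts 1/8 s, in which the tool goes at most 62.5 mm and 10.7 degrees, less where a joint would pass 70% of its speed; a pose out of reach is approached as far as the arm can. A call with a gripper value outside its range is refused whole. OPENING is the finger opening in m, from 0 to 0.0881, set as the call begins (- or left out, the last holds). The fingers move at their own pace and stop on an object; FORCE is the grip in N (left out, the last holds). Time passes only in rows, so rows that do not move let the fingers close. It gives the time, the measured TCP pose, the force, the opening and the grip force at its end, in the units of the state.
- get_state(): the state, without advancing time (a new reading comes with each control period).
- snapshot(name): name is "scene" or "top"; returns a dict with "frame" (480x640x3 uint8, red, green, blue), "mtx" (3x3 intrinsics, pixels), "D" ([k1, k2, p1, p2, k3] as OpenCV has them; the pictures are not rectified), "xyz" and "orientation" of the camera in the world. Camera axes: x right, y down, z forward; pixel columns grow to the right and rows downward; lengths in m; the calibration is good to about 2 mm. A picture is of the moment at which its call begins. There is no depth.
- finish_job(): hands the job in; it is judged then, once.
The state is a dict: "clock": time; "q": joint angles; "qd": joint speeds; "joint_torque": joint torques, N m; "tool_pos": TCP position; "eef_rot": TCP orientation; "contact_force": force on the tool from outside, world axes, zero at the start; "moment": the same for the moment, N m; "opening": opening from 0.0 (shut) to 1.0 (fully open); "finger_force": force on a finger pad.
Only numpy, scipy, OpenCV 4.12 (cv2) and the standard library are available. Lean on these libraries where they do the work, as an engineer would, in place of code of your own. Each camera call takes 0.05 s, during which the arm holds its last target. There are 200 camera calls.

TASK

The test kiln is loaded for a bisque firing. With the fingertips, push its blue door fully shut without slamming it and slide the vent on its roof fully open; then press the green start button on the controller. Leave the red stop button alone, and do not pick up or knock any of the jars, ware and tools on the bench.

Things in the scene. Friction and masses are not known exactly. Their poses are not given: they have to be found in the camera images.
- kiln: bench test kiln, fixed: grey sheet-steel case 300 deep (x) x 320 wide (y), steel roof 292 mm above the bench. Origin on the bench under the middle of the case. Its front (door side) faces its own -x, +y is its hinge side, z up. The front looks roughly along the bench towards -y
- kiln_door (a joint): angle of the kiln's blue door in rad about its upright hinge: 0 shut against the case (end stop), growing as it swings out (to 1.75). The hinge is stiff: the door stays where it is left, no latch, and needs 2 to 4 N at 200 mm from the hinge
- door_hinge (a point): point on the door's hinge axis, 255 mm above the bench like door_face; turns with the door (same axes as door_face). The flat outer face lies 31.5 mm outside this axis (-x); the blue door is 310 wide, 40 thick, 255 high
- door_face (a point): point on the door's flat outer face, 200 mm from the hinge axis along the door, 30 mm below the door's top edge (285 mm above the bench). Its x axis points straight into the face (the way to push), y towards the hinge, z up. The face runs on 115 mm to the free edge; there, 85 mm from this point, a black upright bar handle stands 36 mm proud, reaching no higher than 215 mm above the bench
- vent (a joint): opening of the vent slide in m: 0 covers the vent hole, 0.060 is fully open (end stop); it slides along the kiln's -y and needs 2 to 3.5 N; it stays where it is left
- vent_grip (a point): top centre of the black grip block on the vent's steel slide plate on the kiln's roof: block 34 mm (kiln x) x 12 mm (kiln y) x 32 mm high, top 329 mm above the bench, plate's top 297 mm. Axes as the kiln's; opening goes to its -y: push on its +y face, beyond which lie 45 mm or more of flat roof. A 10 mm high guide rail flanks the plate on each side, 39 mm from the block's middle
- controller: grey desk-top kiln controller, fixed, 130 deep (x) x 170 wide (y), panel sloping from 55 mm high in front (its -x) to 82 mm behind; origin on the bench under its middle
- start (a joint): travel of the green start button in m: 0 up, 0.006 fully down; springs back; 5 N for the full travel; it registers from 0.004
- start_top (a point): centre of the top of the green start button, 26 mm across, in a 42 mm black collar that the button top stands 10 mm above; z axis along the button's axis out of the panel, leaning 0.205 rad from vertical towards the controller's front; x axis up the slope. Press along -z
- stop (a joint): travel of the red stop button in m: 0 up, 0.006 down
- stop_top (a point): centre of the top of the red stop button, the same size as the green one, 63 mm from it
- jar_a: underglaze jar with blue label, 56 mm across, 75 high; origin under its base
- jar_b: underglaze jar with green label, 56 mm across, 75 high; origin under its base
- jar_c: underglaze jar with white label, 56 mm across, 75 high; origin under its base
- jug: white plastic measuring jug, 110 mm across, 140 high, handle to its +y; origin under its base
- test_bowl: small bisque bowl, 90 mm across, 50 high; origin under its base
- glaze_brush: brush lying on the bench, 210 mm long along its x; origin under its middle
- rib: wooden rib lying on the bench, 100 x 45 x 6 mm; origin under its middle
Mind the look-alikes: they are no part of the job. What is shaped like the controller but purple or yellow is not meant.

How it is judged:
On the way, in this order (a step that is already met when the one before it is completed fails the run):
1. the kiln door is fully shut and the vent fully open (value of joint kiln_door below 0.02 rad and value of joint vent above 0.052 m), for 0.2 s.
2. the green start button is pressed (value of joint start above 0.004 m), for 0.05 s.
At the end, for the whole second after the job is handed in: the kiln door is shut to within 0.02 rad, the vent is open by more than 52 of its 60 mm (hole quite clear), the start button has been pressed (beyond 4 of 6 mm) after both, and both buttons are up again (all of step 1 and value of joint each of start, stop below 0.002 m); the robot touches nothing.
It fails at once if the start button is pressed while the door is not shut or the vent not open (value of joint start above 0.003 m and (value of joint kiln_door above 0.02 rad or value of joint vent below 0.052 m)).
It fails at once if the red stop button is pressed (value of joint stop above 0.003 m).
It fails at once if the door is slammed: faster than 1.5 rad/s over its last 0.1 rad (value of joint kiln_door below 0.1 rad and velocity of joint kiln_door below -1.5 rad/s).
It fails at once if a jar, the jug, the bowl, the brush or the rib is moved more than 30 mm, lifted or knocked over (distance of any of jar_a, jar_b, jar_c, jug, test_bowl, glaze_brush, rib from where it was at the start of the episode above 0.03 m or angle between any of jar_a, jar_b, jar_c, jug, test_bowl, glaze_brush, rib's own z axis and vertical above 0.5 rad).
It also fails if it takes over 51 s, if anything falls off the work surface, if the arm or the gripper's body presses on something with over 40 N, if the wrist force passes 120 N, or if a joint passes its speed limit or range.

## Working session

There is one attempt and no reset: what is moved stays moved. The work goes in short steps, Python scripts to look and compute and a shell command to move; the robot and the scene stay as the last step left them, time stands still between calls to the robot, and variables do not carry over. Pictures are saved under pics/ and viewed, at most 10 in all, crops included, and the job is handed in when it is done.

```bash
mkdir -p pics; python3 - <<'E'
from plant import *
import cv2,pickle
for n in("scene","top"):
    s=snapshot(n);pickle.dump(s,open(f"{n}.pkl","wb"));cv2.imwrite(f"pics/{n}.png",s["frame"][:,:,::-1]);print(n,s["mtx"],s["D"],s["xyz"],s["orientation"])
print(get_state())
E
```

```text
scene [[438.03335395   0.         324.53187761]
 [  0.         438.03335395 240.7909817 ]
 [  0.           0.           1.        ]] [0.01541765 0.         0.         0.         0.        ] [ 0.95746566 -0.74520355  0.97899889] [ 0.86897649  0.30139654 -0.1174537  -0.37449249]
top [[474.28724487   0.         324.2349471 ]
 [  0.         474.28724487 232.8658833 ]
 [  0.           0.           1.        ]] [0.00660574 0.         0.         0.         0.        ] [ 0.31186678 -0.09180944  1.51294337] [-0.69625888  0.71556288 -0.04040797  0.03950359]
{'clock': 0.1, 'q': array([ 1.18575883,  0.68987769, -0.19452979,  1.56623987,  0.1573004 ,
        0.90252076, -0.21513403]), 'qd': array([ 0.00074956, -0.00228123,  0.0014042 , -0.00348839,  0.00145282,
       -0.00011734, -0.00048067]), 'joint_torque': array([-3.27907299e-03, -5.28497601e+01, -1.27123062e+00, -1.53837454e+01,
       -5.25057432e-02,  2.04856748e-03,  5.53617645e-05]), 'tool_pos': array([ 0.2539165 , -0.57046834,  0.23800453]), 'eef_rot': array([ 9.78146384e-01,  2.07915770e-01, -2.30394333e-04, -7.94291406e-04]), 'contact_force': array([-0.11600682,  0.05024611, -0.40299459]), 'moment': array([ 0.05563567,  0.00014003, -0.02031667]), 'finger_force': 0.0, 'opening': 1.0043908833621165}
```

View pics/scene.png

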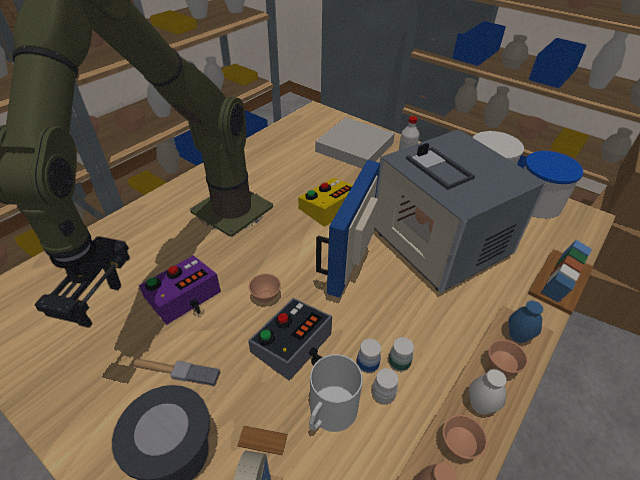

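View pics/top.png

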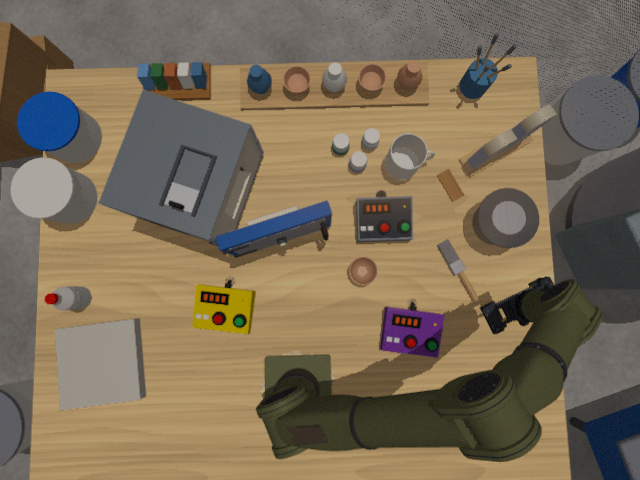

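The top view has three green buttons: grey controller (405,227), purple (433,345) and yellow (239,321). The grey one at (405,227) is the right choice. The kiln is at about (185,165), the vent grip at about (177,205), and the blue door runs from (220,243) to (330,212).

```bash
cat > h.py <<'E'
import cv2,pickle,numpy as np
from scipy.spatial.transform import Rotation as R
def ray(s,p):
    u=cv2.undistortPoints(np.array([[p]],float),s["mtx"],np.array(s["D"]))[0,0]
    return np.array(s["xyz"]),R.from_quat(s["orientation"]).apply([u[0],u[1],1])
def onz(s,p,z):
    o,d=ray(s,p);return o+d*(z-o[2])/d[2]
def tri(s1,p1,s2,p2):
    o1,d1=ray(s1,p1);o2,d2=ray(s2,p2)
    t=np.linalg.lstsq(np.c_[d1,-d2],o2-o1,rcond=None)[0]
    a,b=o1+t[0]*d1,o2+t[1]*d2;return (a+b)/2,np.linalg.norm(a-b)
def px(s,P):
    r=R.from_quat(s["orientation"]);return cv2.projectPoints(np.array([r.inv().apply(np.array(P)-s["xyz"])]),np.zeros(3),np.zeros(3),s["mtx"],np.array(s["D"]))[0].ravel()
def blobs(s,lo,hi,amin=20):
    m=cv2.inRange(cv2.cvtColor(s["frame"],cv2.COLOR_RGB2HSV),np.array(lo),np.array(hi))
    n,l,st,c=cv2.connectedComponentsWithStats(m);return [(c[i].round(1),st[i,4]) for i in range(1,n) if st[i,4]>=amin],m
def load(n):return pickle.load(open(n+".pkl","rb"))
E
python3 - <<'E'
from h import *
np.set_printoptions(precision=4,suppress=True)
t,s=load("top"),load("scene")
for n,c in(("top",t),("scene",s)):
    print(n,"green",blobs(c,(45,80,40),(85,255,255))[0]);print("red",blobs(c,(0,170,60),(5,255,255))[0])
    b,m=blobs(c,(105,120,40),(125,255,255),300);print("blue",b)
for p in((150,93),(262,155),(212,240),(105,200)):print("roof",onz(t,p,.292))
print("grip",onz(t,(177,205),.329))
a=cv2.resize(t["frame"][90:260,95:340],None,fx=3,fy=3,interpolation=2)[:, :,::-1]
b=cv2.resize(t["frame"][180:250,345:425],None,fx=4,fy=4,interpolation=2)[:,:,::-1]
cv2.imwrite("pics/roof.png",a)
k=s["frame"]
c=np.hstack([cv2.resize(k[285:385,240:340],(400,400)),cv2.resize(k[130:230,380:480],(400,400))])[:,:,::-1]
cv2.imwrite("pics/two.png",c)
E
```

```text
top green [(array([158.1,  75.7]), np.int32(300)), (array([404.8, 226.6]), np.int32(71)), (array([238.5, 321.4]), np.int32(78)), (array([431.8, 345.2]), np.int32(66))]
red [(array([384.1, 227.2]), np.int32(61)), (array([ 50.6, 298.5]), np.int32(101)), (array([217.6, 318.8]), np.int32(61)), (array([410.6, 342.5]), np.int32(64))]
blue [(array([ 48. , 120.9]), np.int32(2917)), (array([271.8, 226.1]), np.int32(1692)), (array([612.3, 439.8]), np.int32(2400))]
scene green [(array([310.6, 192.9]), np.int32(38)), (array([575.2, 255.6]), np.int32(180)), (array([151.5, 281.4]), np.int32(68)), (array([265.1, 334.4]), np.int32(102)), (array([398.8, 365.7]), np.int32(67))]
red [(array([412.6, 118.9]), np.int32(37)), (array([324.2, 185.2]), np.int32(20)), (array([172.6, 269.6]), np.int32(46)), (array([282.3, 317.7]), np.int32(66))]
blue [(array([478.5,  42.7]), np.int32(1541)), (array([556.8,  62.1]), np.int32(1767)), (array([253.7, 123. ]), np.int32(365)), (array([187.8, 148.2]), np.int32(558)), (array([552. , 166.7]), np.int32(1499)), (array([346.5, 227.1]), np.int32(2382))]
roof [0.8399 0.3606 0.292 ]
roof [0.6617 0.0633 0.292 ]
roof [0.4399 0.1953 0.292 ]
roof [0.5523 0.4739 0.292 ]
grip [0.5273 0.2749 0.329 ]
```

View pics/roof.png

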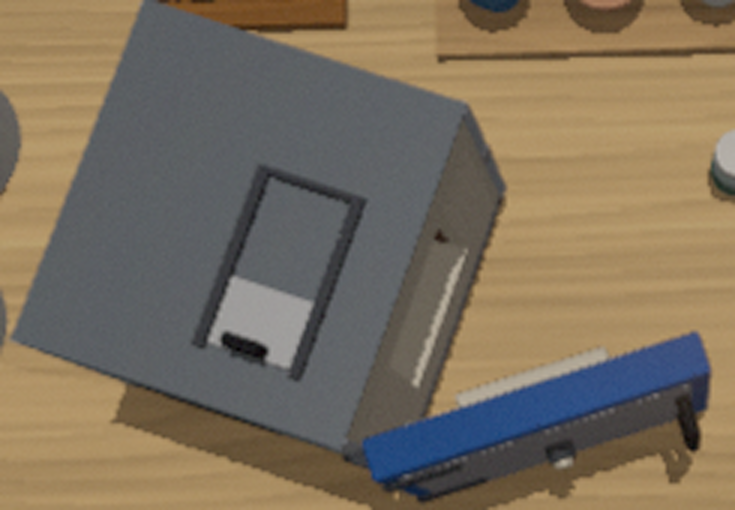

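View pics/two.png

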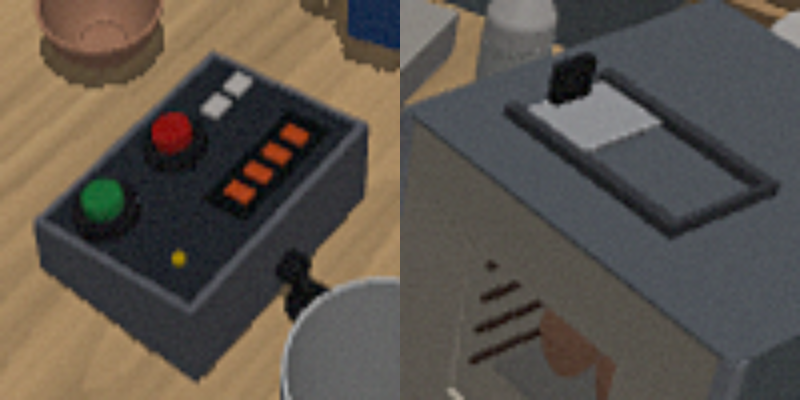

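The crops show the grey controller's green button at its left front end with red beside it. The vent grip block (top at about (176,204)) sits on a light plate with the hole frame away from the robot. The door's top face spans crop pixels (365,440)–(698,333) and (375,485)–(710,375).

```bash
python3 - <<'E'
from h import *
np.set_printoptions(precision=4,suppress=True)
t,s=load("top"),load("scene")
c=lambda p:(95+(p[0]+.5)/3-.5,90+(p[1]+.5)/3-.5)
rc=np.array([onz(t,c(p),.292) for p in((143,0),(466,105),(348,451),(14,340))]);print("roof",rc,[np.linalg.norm(rc[i]-rc[i-1]) for i in range(4)])
ky=(rc[2]-rc[1]+rc[3]-rc[0]);ky/=np.linalg.norm(ky);kx=(rc[0]-rc[1]+rc[3]-rc[2]);kx/=np.linalg.norm(kx)
print("ky",ky,np.arctan2(ky[1],ky[0]),"kx",kx,np.arctan2(kx[1],kx[0])+np.pi/2, "ctr",rc.mean(0))
# door top face
m=blobs(t,(105,120,90),(125,255,255))[1].copy();m[:190]=0;m[260:]=0;m[:,:210]=0;m[:,340:]=0
cn=max(cv2.findContours(m,0,1)[0],key=cv2.contourArea);r=cv2.minAreaRect(cn)
print("rect",r);print([onz(t,p,.285) for p in cv2.boxPoints(r)])
dc=[onz(t,c(p),.285) for p in((365,440),(698,333),(710,375),(377,484))]
print("door",np.array(dc),[np.linalg.norm(dc[i]-dc[i-1]) for i in range(4)])
g=(176,203.7);print("grip top",onz(t,g,.329)); print("tri",tri(t,g,s,(380+572/4,130+60/4)))
print("green",tri(t,(404.8,226.6),s,(265.1,334.4)),"red",tri(t,(384.1,227.2),s,(282.3,317.7)))
for z in(.07,.075,.08):print(z,onz(t,(404.8,226.6),z),onz(t,(384.1,227.2),z))
E
```

```text
roof [[0.8497 0.3813 0.292 ]
 [0.7453 0.0941 0.292 ]
 [0.44   0.1988 0.292 ]
 [0.5448 0.4884 0.292 ]] [np.float64(0.323199027805265), np.float64(0.3055782421762052), np.float64(0.32275173118319284), np.float64(0.3080575257638512)]
ky [-0.9447  0.328   0.    ] 2.8074594346838113 kx [0.3411 0.94   0.    ] 2.7934978407370123 ctr [0.6449 0.2906 0.292 ]
rect ((272.8656005859375, 225.4246368408203), (14.310176849365234, 116.99818420410156), 72.1496810913086)
[array([0.4494, 0.1892, 0.285 ]), array([ 0.5361, -0.1032,  0.285 ]), array([ 0.4997, -0.1137,  0.285 ]), array([0.4136, 0.1779, 0.285 ])]
door [[ 0.4499  0.1857  0.285 ]
 [ 0.5361 -0.1058  0.285 ]
 [ 0.4987 -0.1152  0.285 ]
 [ 0.4113  0.1754  0.285 ]] [np.float64(0.03990343428646741), np.float64(0.3039355234676019), np.float64(0.038598277251932246), np.float64(0.30341057222297163)]
grip top [0.5307 0.2775 0.329 ]
tri (array([0.6501, 0.3196, 0.3504]), np.float64(0.25540268986743))
green (array([ 0.4873, -0.3411,  0.0808]), np.float64(0.0010609019463843183)) red (array([ 0.487 , -0.2783,  0.0807]), np.float64(0.0005324937832612945))
0.07 [ 0.4883 -0.3433  0.07  ] [ 0.4881 -0.2798  0.07  ]
0.075 [ 0.4876 -0.3425  0.075 ] [ 0.4875 -0.2792  0.075 ]
0.08 [ 0.487  -0.3416  0.08  ] [ 0.4869 -0.2785  0.08  ]
```

```bash
cat > go.py <<'E'
# python3 go.py x y z [yaw] : remaining shift in tool axes, yaw turn (before or after shift: shift given in present axes)
import sys;from plant import *;from h import *
np.set_printoptions(precision=4,suppress=True)
s=get_state();r=R.from_quat(s["eef_rot"]);a=list(map(float,sys.argv[1:]))
X=r.as_matrix()[:,0];yaw=np.arctan2(X[1],X[0])
print("t",s["clock"],"pos",s["tool_pos"],"yaw",yaw,"shift",r.inv().apply(np.array(a[:3])-s["tool_pos"]),"az",yaw-a[3] if len(a)>3 else "","F",s["contact_force"],"q",s["q"])
E
python3 -m jog '[[[0.0318,-0.036,-0.001,0,0,0],[0.0318,-0.036,-0.001,0,0,0],[0.0318,-0.036,-0.001,0,0,0],[0.0318,-0.036,-0.001,0,0,0],[0.0318,-0.036,-0.001,0,0,0],[0.0318,-0.036,-0.001,0,0,0],[0.0318,-0.036,-0.001,0,0,0],[0.0318,-0.036,-0.001,0,0,0]]]' 0 20
python3 go.py 0.426 -0.022 0.25 0.288
python3 - <<'E'
from h import *
t,s=load("top"),load("scene")
print(tri(t,(176,203.7),s,(423,145)))
E
```

```text
clock: 1.1
tool_pos: [0.3697, -0.2029, 0.2467]
eef_rot: [0.978, 0.208, 0.0, -0.0]
contact_force: [0.5, -0.6, 0.4]
opening: 0.115
finger_force: 0.0
t 1.1 pos [ 0.3697 -0.2029  0.2467] yaw 0.41869336953597314 shift [ 0.125  -0.1424 -0.0033] az 0.13069336953597316 F [ 0.5005 -0.649   0.3692] q [ 0.5146  0.4233 -0.1757  2.1348  0.1287  0.5932 -0.9049]
(array([0.53105977, 0.27755911, 0.32990736]), np.float64(0.001188381775311607))
```

```bash
python3 -m jog '[[[0.031,-0.0356,-0.001,0,0,0],[0.031,-0.0356,-0.001,0,0,0],[0.031,-0.0356,-0.001,0,0,0],[0.031,-0.0356,0,0,0,0],[0,0,0,0,0,0.131],[0,0,0,0,0,0]]]'
python3 go.py 0.459 -0.013 0.25 0.288
```

```text
clock: 1.85
tool_pos: [0.4246, -0.0235, 0.2495]
eef_rot: [0.989, 0.145, -0.0, 0.0]
contact_force: [-0.4, -0.4, -0.1]
opening: 0.004
finger_force: 0.0
t 1.85 pos [ 0.4246 -0.0235  0.2495] yaw 0.29023503249836047 shift [ 0.0359 -0.0002 -0.0005] az 0.0022350324983604897 F [-0.4409 -0.4344 -0.1342] q [ 0.0288  0.4211 -0.1185  2.123   0.086   0.6026 -1.431 ]
```

```bash
python3 -m jog '[[[0.012,0,0,0,0,0],[0.012,0,0,0,0,0],[0.011,0,0,0,0,0],[0.01,0.0018,0,0,0,-0.05],[0.01,0.0018,0,0,0,-0.05],[0.01,0.0018,0,0,0,-0.05],[0.01,0.0018,0,0,0,-0.05],[0.01,0.0018,0,0,0,-0.05],[0.01,0.0018,0,0,0,-0.05]]]'
python3 go.py 0.61 0.087 0.25 1.229
python3 - <<'E'
from plant import *
from h import *
t=snapshot("top");pickle.dump(t,open("top2.pkl","wb"))
cv2.imwrite("pics/d2.png",cv2.resize(t["frame"][90:290,95:340],None,fx=3,fy=3)[:,:,::-1])
E
```

```text
clock: 2.98
tool_pos: [0.518, 0.0002, 0.2496]
eef_rot: [0.957, 0.291, -0.0, 0.0]
contact_force: [-1.2, -0.3, -1.6]
opening: 0.003
finger_force: 1.0
t 2.975 pos [0.518  0.0002 0.2496] yaw 0.5909238915670739 shift [ 0.1248 -0.0208 -0.0005] az -0.6380761084329262 F [-1.2327 -0.3302 -1.5763] q [ 0.0388  0.5364 -0.2015  1.872   0.1511  0.7483 -1.2261]
```

View pics/d2.png

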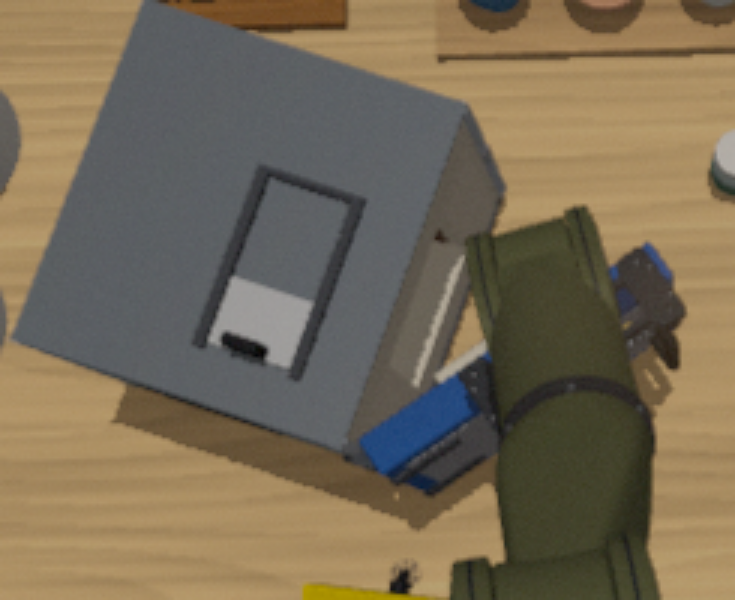

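The door is following the fingers and is now at about 0.65 rad.

```bash
python3 -m jog '[[[0.01,0.0018,0,0,0,-0.05],[0.01,0.0018,0,0,0,-0.05],[0.01,0.0018,0,0,0,-0.05],[0.01,0.0018,0,0,0,-0.05],[0.01,0.0018,0,0,0,-0.05],[0.01,0.0018,0,0,0,-0.05],[0.01,0.0018,0,0,0,-0.05],[0.01,0.0018,0,0,0,-0.05],[0.01,0.0018,0,0,0,-0.05],[0.01,0.0018,0,0,0,-0.05],[0.01,0.0018,0,0,0,-0.05]]]'
python3 go.py 0.61 0.087 0.25 1.229
```

```text
clock: 4.4
tool_pos: [0.6052, 0.0683, 0.2497]
eef_rot: [0.842, 0.54, 0.0, 0.0]
contact_force: [0.2, -2.8, 0.2]
opening: 0.003
finger_force: 1.1
t 4.4 pos [0.6052 0.0683 0.2497] yaw 1.1410949506419164 shift [ 0.019  -0.0034 -0.0003] az -0.08790504935808374 F [ 0.1959 -2.8243  0.208 ] q [ 0.0082  0.6673 -0.3485  1.5986  0.2684  0.9231 -0.8639]
```

```bash
python3 -m jog '[[[0.01,0.0018,0,0,0,-0.05],[0.004,0.0005,0,0,0,-0.03],[0.003,0,0,0,0,0]]]'; for i in 1 2 3; do python3 -m jog '[[[0.002,0,0,0,0,0],[0,0,0,0,0,0]]]' | egrep 'pos|contact'; done
```

```text
clock: 4.78
tool_pos: [0.6136, 0.0828, 0.2498]
eef_rot: [0.82, 0.572, 0.0, 0.0]
contact_force: [1.0, -2.0, -0.1]
opening: 0.006
finger_force: 1.0
tool_pos: [0.6141, 0.0846, 0.2497]
contact_force: [-0.9, -0.3, 0.6]
tool_pos: [0.6149, 0.0864, 0.2497]
contact_force: [0.1, -0.9, 0.8]
tool_pos: [0.615, 0.0866, 0.2497]
contact_force: [-1.7, -4.3, 2.7]
```

```bash
for i in 1 2; do python3 -m jog '[[[0.003,0,0,0,0,0],[0,0,0,0,0,0]]]' | egrep 'pos|contact'; done
```

```text
tool_pos: [0.6149, 0.0865, 0.2497]
contact_force: [-6.1, -9.6, 6.3]
tool_pos: [0.6148, 0.0864, 0.2497]
contact_force: [-9.3, -15.2, 9.2]
```

The stop was reached: force rises with no further motion, and the position agrees with shut. Next I back off, lift and go behind the vent grip.

```bash
python3 -m jog '[[[-0.015,0,0,0,0,0],[-0.02,0,0,0,0,0],[0,0,-0.04,0,0,0],[0,0,-0.05,0,0,0],[0,0,-0.05,0,0,0],[0,0,0,0,0,0]]]'
python3 go.py 0.497 0.2894 0.39 1.235
```

```text
clock: 6.78
tool_pos: [0.6075, 0.0617, 0.3941]
eef_rot: [0.82, 0.572, 0.005, 0.002]
contact_force: [0.1, -0.4, -1.3]
opening: 0.008
finger_force: 0.0
t 6.775 pos [0.6075 0.0617 0.3941] yaw 1.2177197711081265 shift [ 0.1755 -0.1824  0.0037] az -0.01728022889187364 F [ 0.1363 -0.4478 -1.3461] q [ 0.0466  0.5427 -0.4032  1.3767  0.2149  1.2556 -0.7223]
```

```bash
python3 -m jog '[[[0.029,-0.0304,0,0,0,0],[0.029,-0.0304,0,0,0,0],[0.029,-0.0304,0,0,0,0],[0.029,-0.0304,0,0,0,0],[0.029,-0.0304,0,0,0,0],[0.029,-0.0304,0,0,0,0],[0,0,0,0,0,-0.017],[0,0,0,0,0,0]]]'
python3 go.py 0.497 0.2894 0.312 1.235
python3 - <<'E'
from plant import *
from h import *
t=snapshot("top");s=snapshot("scene");pickle.dump(t,open("top3.pkl","wb"))
f=lambda a:cv2.resize(a,(400,400))
cv2.imwrite("pics/v.png",np.hstack([f(t["frame"][80:260,90:270]),f(s["frame"][100:260,360:520])])[:,:,::-1])
E
```

```text
clock: 7.78
tool_pos: [0.4948, 0.286, 0.3888]
eef_rot: [0.816, 0.579, -0.001, 0.0]
contact_force: [0.1, 0.1, 0.1]
opening: 0.005
finger_force: 0.0
t 7.775 pos [0.4948 0.286  0.3888] yaw 1.2342775919837405 shift [0.0041 0.001  0.0768] az -0.000722408016259557 F [0.1004 0.0825 0.0877] q [-0.3473  0.4903 -0.4337  1.4946  0.2142  1.2054 -1.1496]
```

View pics/v.png

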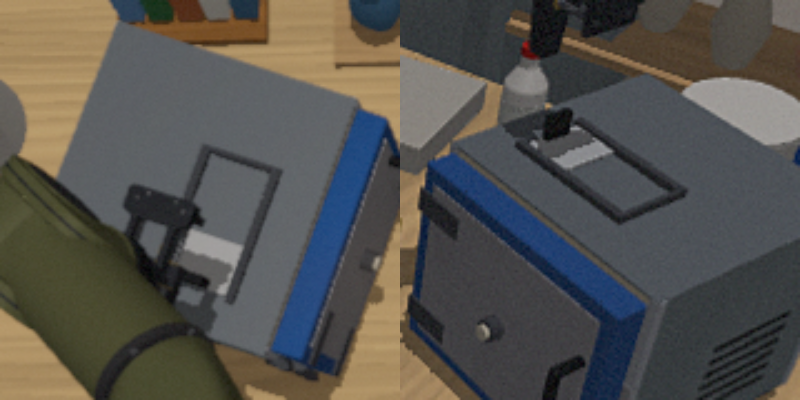

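The door is flush with the case. The grip is still at its near end (right panel, (558,122)), with the fingers just behind it. I'll descend and push.

```bash
python3 -m jog '[[[0.004,0,0.02,0,0,0],[0,0,0.03,0,0,0],[0,0,0.02,0,0,0],[0,0,0.006,0,0,0],[0,0,0,0,0,0]]]' | egrep 'pos|contact'
python3 -m jog '[[[0,0.007,0,0,0,0],[0,0.007,0,0,0,0],[0,0.007,0,0,0,0],[0,0.007,0,0,0,0],[0,0,0,0,0,0]]]'
```

```text
tool_pos: [0.4964, 0.2904, 0.3138]
contact_force: [0.2, 0.1, 0.3]
clock: 9.12
tool_pos: [0.5233, 0.2814, 0.3136]
eef_rot: [0.816, 0.579, 0.0, 0.0]
contact_force: [0.3, -0.6, -0.4]
opening: 0.004
finger_force: 0.0
```

```bash
python3 -m jog '[[[0,0.008,0,0,0,0],[0,0.008,0,0,0,0],[0,0.008,0,0,0,0]]]' | egrep 'pos|contact'
python3 -m jog '[[[0,0.007,0,0,0,0],[0,0.007,0,0,0,0]]]'| egrep 'pos|contact'
python3 go.py 0.5735 0.2627 0.312 1.235
```

```text
tool_pos: [0.5454, 0.2734, 0.3136]
contact_force: [-3.5, 0.4, 1.0]
tool_pos: [0.5586, 0.2687, 0.3136]
contact_force: [-3.9, -0.1, 1.9]
t 9.75 pos [0.5586 0.2687 0.3136] yaw 1.2345027267649658 shift [-0.0007  0.0161  0.0016] az -0.0004972732350343456 F [-3.8531 -0.0774  1.8726] q [-0.2984  0.6253 -0.4092  1.4758  0.2653  1.0961 -1.0966]
```

Contact is made and the slide is moving, at about 3.5–4 N. I'll push on to the stop.

```bash
python3 -m jog '[[[0,0.006,0,0,0,0],[0,0.005,0,0,0,0]]]' | egrep 'pos|contact'
for i in 1 2 3 4; do python3 -m jog '[[[0,0.003,0,0,0,0],[0,0,0,0,0,0]]]'| egrep 'pos|contact'; done
```

```text
tool_pos: [0.5613, 0.2677, 0.3136]
contact_force: [-26.1, 0.1, 14.3]
tool_pos: [0.5612, 0.2677, 0.3137]
contact_force: [-26.1, 0.4, 13.1]
tool_pos: [0.5613, 0.2676, 0.3137]
contact_force: [-32.4, 0.7, 17.4]
tool_pos: [0.5613, 0.2676, 0.3137]
contact_force: [-38.1, -0.2, 19.8]
tool_pos: [0.5614, 0.2676, 0.3138]
contact_force: [-45.6, 0.3, 23.2]
```

```bash
python3 -m jog '[[[0,-0.024,0,0,0,0],[0,-0.02,0,0,0,0],[0,0,-0.04,0,0,0],[0,0,-0.05,0,0,0],[-0.05,0,0,0,0,0],[-0.05,0,0,0,0,0],[-0.05,0,0,0,0,0],[-0.05,0,0,0,0,0],[0,0,0,0,0,0]]]' | egrep 'pos|contact|clock'
python3 - <<'E'
from plant import *
from h import *
t=snapshot("top");s=snapshot("scene");pickle.dump(t,open("top4.pkl","wb"));pickle.dump(s,open("scene4.pkl","wb"))
f=lambda a:cv2.resize(a,(400,400))
cv2.imwrite("pics/v2.png",np.hstack([f(t["frame"][80:260,90:270]),f(s["frame"][100:260,360:520])])[:,:,::-1])
E
python3 go.py 0.487 -0.341 0.2 1.235
```

```text
clock: 12.12
tool_pos: [0.473, 0.0827, 0.4041]
contact_force: [-0.5, 0.6, 0.1]
t 12.225 pos [0.4735 0.0873 0.4042] yaw 1.2336866303105367 shift [-0.4     0.1539  0.2039] az -0.001313369689463384 F [ 0.126   0.3432 -0.1117] q [ 0.0316  0.3295 -0.44    1.7127  0.1533  1.1309 -0.7899]
```

View pics/v2.png

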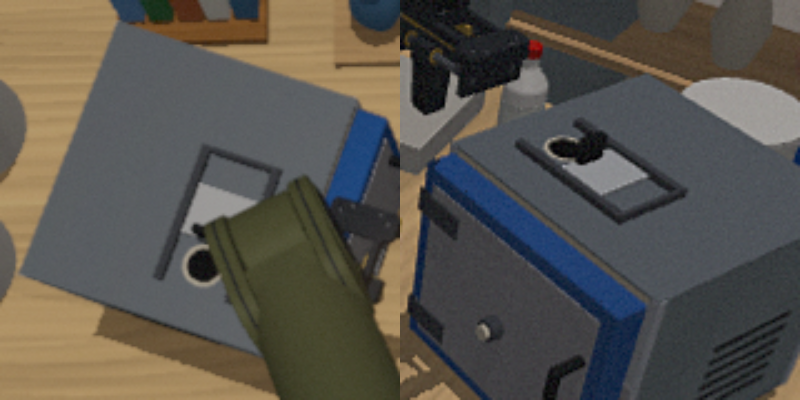

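The roof hole is uncovered and the door is still flush. The grip is now at about (590,138) in the right panel. I'll check the travel numerically.

```bash
python3 - <<'E'
from h import *
np.set_printoptions(precision=4,suppress=True)
s0,s=load("scene"),load("scene4")
for n,S in(("0",s0),("1",s)):
    hsv=cv2.cvtColor(S["frame"],cv2.COLOR_RGB2HSV)
    c=cv2.resize(S["frame"][130:190,400:480],None,fx=5,fy=5,interpolation=cv2.INTER_CUBIC)
    cv2.imwrite(f"pics/z{n}.png",c[:,:,::-1])
cv2.imwrite("pics/z.png",np.hstack([cv2.imread("pics/z0.png"),cv2.imread("pics/z1.png")]))
u=np.array([.944,-.33,0])
for d in(0,.045,.052,.06): print(d,(px(s,np.array([.531,.2775,.329])+d*u)-[400,130])*5)
E
```

```text
0 [113.4881  76.6585]
0.045 [169.3409 114.3961]
0.052 [178.2571 120.4183]
0.06 [188.5246 127.3524]
```

View pics/z.png

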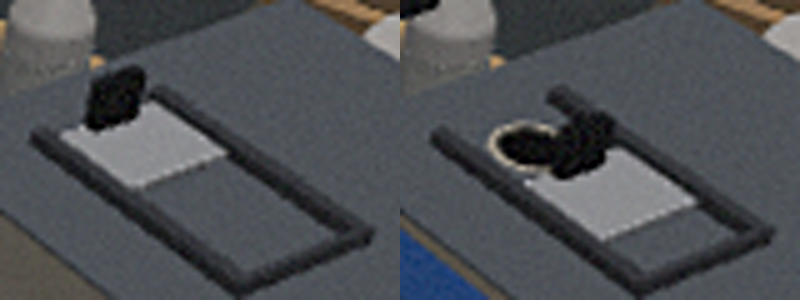

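The grip shift is about (72,48) zoomed px against (75,51) predicted for 60 mm, so the vent is fully open. Next is the green button, with the tool yawed to 0 and tilted 0.205 about its y.

```bash
python3 -m jog '[[[0,0,0,0,0,0.176],[0,0,0,0,0,0.176],[0,0,0,0,0,0.176],[0,0,0,0,0,0.176],[0,0,0,0,0,0.176],[0,0,0,0,0,0.176],[0,0,0,0,0,0.176],[0,0,0,0,0,0]]]' | egrep 'pos|clock'
python3 go.py 0.473 -0.341 0.22 0
```

```text
clock: 13.22
tool_pos: [0.4732, 0.0892, 0.4037]
t 13.225 pos [0.4732 0.0892 0.4037] yaw 0.007746204481204927 shift [-0.0037  0.4302  0.1835] az 0.007746204481204927 F [ 0.2727  0.4824 -0.5178] q [-0.1658  0.311  -0.1633  1.7213  0.0554  1.1125 -1.909 ]
```

```bash
python3 -m jog '[[[0,0.043,0,0,0,0.007],[0,0.043,0.01,0,0,0],[0,0.043,0.02,0,0,0],[0,0.043,0.02,0,0,0],[0,0.043,0.02,0,0,0],[0,0.043,0.02,0,0,0],[0,0.043,0.02,0,0,0],[0,0.043,0.025,0,0,0],[0,0.043,0.025,0,0,0],[0,0.043,0.024,0,0,0],[0,0,0,0,0.1025,0],[0,0,0,0,0.1025,0]]]' | egrep 'pos|clock'
python3 -m jog '[[[0,0,0,0,0,0]]]' | egrep 'pos|rot'
python3 go.py 0.481 -0.341 0.110
```

```text
clock: 14.72
tool_pos: [0.4724, -0.3427, 0.2191]
tool_pos: [0.4696, -0.3428, 0.2193]
eef_rot: [0.995, -0.002, 0.101, -0.0]
t 14.85 pos [ 0.4696 -0.3428  0.2193] yaw -0.0033703241280837494 shift [-0.0109 -0.0018  0.1093] az  F [ 0.3902 -0.2837  0.0147] q [ 0.7343  0.6026 -0.1887  1.8813 -0.0121  0.4963 -0.9767]
```

```bash
python3 -m jog '[[[-0.0055,-0.001,0.04,0,0,0],[-0.0055,-0.001,0.04,0,0,0],[0,0,0.029,0,0,0],[0,0,0,0,0,0]]]' | egrep 'pos|clock|force'
python3 go.py 0.487 -0.341 0.081
python3 - <<'E'
from plant import *
from h import *
s=snapshot("scene");t=snapshot("top")
cv2.imwrite("pics/b.png",np.hstack([cv2.resize(s["frame"][270:390,220:340],(400,400)),cv2.resize(t["frame"][160:280,340:460],(400,400))])[:,:,::-1])
E
```

```text
clock: 15.35
tool_pos: [0.4836, -0.3391, 0.109]
contact_force: [-0.4, -0.7, 0.6]
finger_force: 0.0
t 15.35 pos [ 0.4836 -0.3391  0.109 ] yaw -0.0002951732827326627 shift [-0.0023  0.002   0.0281] az  F [-0.3724 -0.6738  0.5578] q [ 0.6949  0.7885 -0.1634  1.9385  0.0079  0.2533 -0.9895]
```

View pics/b.png

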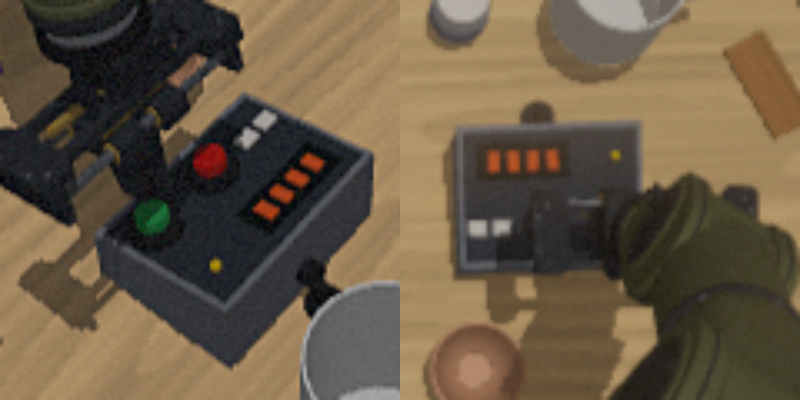

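The closed fingers hang just above the green button (scene panel (150,215)), well clear of red at (210,160) and of the jug. I'll lower along the button's axis.

```bash
python3 -m jog '[[[-0.001,0.001,0.01,0,0,0],[-0.001,0.001,0.01,0,0,0],[0,0,0.005,0,0,0],[0,0,0,0,0,0]]]' | egrep 'pos|clock|force'
for i in 1 2 3; do python3 -m jog '[[[0,0,0.002,0,0,0],[0,0,0,0,0,0]]]'| egrep 'pos|contact'; done
```

```text
clock: 15.95
tool_pos: [0.4854, -0.3427, 0.0855]
contact_force: [-0.4, 0.7, -1.0]
finger_force: 0.0
tool_pos: [0.4859, -0.3428, 0.0841]
contact_force: [-0.7, -0.2, 1.7]
tool_pos: [0.4863, -0.3428, 0.0821]
contact_force: [-0.8, -0.8, 3.1]
tool_pos: [0.4867, -0.3428, 0.08]
contact_force: [-1.7, 0.6, 4.4]
```

```bash
python3 -m jog '[[[0,0,0.002,0,0,0],[0,0,0.002,0,0,0],[0,0,0,0,0,0],[0,0,0,0,0,0]]]'| egrep 'pos|contact'
python3 -m jog '[[[0,0,-0.02,0,0,0],[0,0,-0.04,0,0,0],[0,0,-0.05,0,0,0],[0,0,-0.05,0,0,0],[0,0,-0.05,0,0,0],[0,0,0,0,0,0],[0,0,0,0,0,0]]]'
python3 - <<'E'
from plant import *
from h import *
s=snapshot("scene");cv2.imwrite("pics/end.png",s["frame"][:,:,::-1])
E
```

```text
tool_pos: [0.487, -0.3428, 0.0788]
contact_force: [-8.7, 3.5, 29.6]
clock: 18.08
tool_pos: [0.4445, -0.3422, 0.2812]
eef_rot: [0.995, -0.002, 0.102, -0.0]
contact_force: [-0.2, -0.1, -0.2]
opening: 0.004
finger_force: 0.0
```

View pics/end.png

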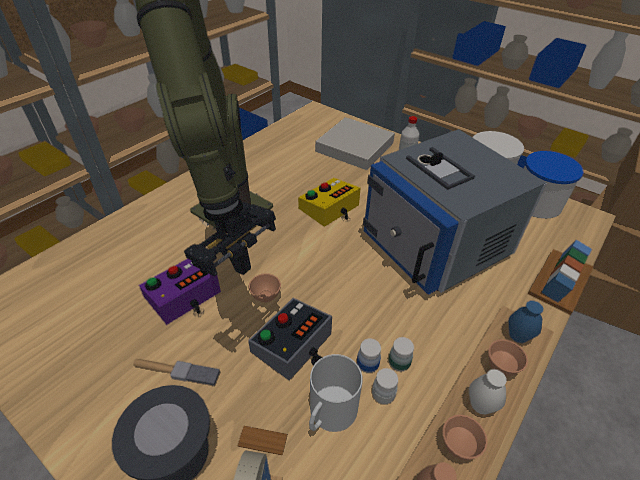

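The button bottomed out at 30 N and has sprung back. The door is shut (about (410,230)), the vent is open (432,160), nothing else has moved, and the arm is clear.

```bash
python3 -c "from plant import *;print(finish_job())"
```

```text
the job is handed in; nothing more can be done
None
```

I shut the kiln door against its stop, slid the vent fully open, then pressed and released the green start button, and handed the job in at about 18 s; the final picture shows the loose items where they were, but no verdict came back.

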